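# Roll-check two conveyor rollers and reject the one that binds

### The job

Roll both conveyor rollers along the flat inspection plate, in their own lanes, towards the gauge: a true one rolls right through, so roll it on into the pocket beyond the gauge. One that rocks and binds under the gauge is out of round: try it until it binds but never force it, then roll it back into the reject pocket at the opposite end of the plate. Push lightly throughout, never squeeze or lift a roller, and leave the wrench, can and carton alone.

Things in the scene. Friction and masses are not known exactly. Their poses are not given: they have to be found in the camera images.
- plate: fixed steel inspection plate 290 x 360 mm, flat rubber-faced bed 30 mm above the table. Origin: underside centre, at table height, z up, rolling direction y. Two lanes along y, centred at its x = -66 and +66 mm, 124 mm wide between 8 mm rails that stand 12 mm above the bed. Bed flat for y -115 to +115 mm, then at each end a ramp 30 mm long down to a pocket 10 mm lower.
- far_pocket (a point): pocket for true rollers, across both lanes at the plate's +y end, beyond the gauge: point on its floor at plate x 0, y +150 mm, where a roller comes to rest (axis 40 mm above the table). A roller pushed past the bed's edge rolls down and stays; end wall at y 170 mm, 36 mm above the table.
- reject_pocket (a point): the reject pocket, the same at the plate's -y end, where there is no gauge: point on its floor at plate x 0, y -150 mm
- gauge: fixed aluminium gauge over both lanes, frame and origin of the plate: strips over the roller ends from y +12 to +90 mm, underside 42 mm above the bed, top 82 mm above the table. Mid-lane a slot 68 mm wide is open above, so fingers either side of a roller can travel through. A true roller needs under 3 N of push; an oval one jams at the mouth or up to 70 mm in: 5 N that lasts is binding, 25 N forcing.
- roller_a: one of two like-looking steel conveyor rollers, 116 mm long, 40 mm across, 0.24-0.39 kg, lying across a lane short of the gauge (either lane). Origin mid-axis, 20 mm above the bed; own x along the axis. One of the two is true, the other oval (40 x 45 mm, at first on its flat side, so height does not tell). Smooth and slick; knocked, it rolls on a little.
- roller_b: one of two like-looking steel conveyor rollers, 116 mm long, 40 mm across, 0.24-0.39 kg, lying across a lane short of the gauge (either lane). Origin mid-axis, 20 mm above the bed; own x along the axis. One of the two is true, the other oval (40 x 45 mm, at first on its flat side, so height does not tell). Smooth and slick; knocked, it rolls on a little.
- wrench: a steel wrench 170 mm long lying on the table near the plate, a bystander; origin at its underside
- can: a closed grey can, 66 mm across and 110 mm high, standing on the table, a bystander; origin under its centre
- carton: a small cardboard carton 110 x 90 x 60 mm on the table, a bystander; origin under its centre
Mind the look-alikes: they are no part of the job. Leave any green look-alike of the roller_a alone.

How it is judged (in metres and radians):
On the way:
1. a roller has been rolled to the gauge and binds against it, as only the oval one can (((contact force between roller_a and gauge above 1.5 N and y of roller_a in the frame of plate above -0.005 m) or (contact force between roller_b and gauge above 1.5 N and y of roller_b in the frame of plate above -0.005 m))), for 0.05 s.
At the end, for the whole second after the job is handed in: the true roller lies at rest in the pocket beyond the gauge and the out-of-round one at rest in the reject pocket (only the true one can pass the gauge without force or lifting; axes 135 to 165 mm from the plate's centre line along y, lower than 47 mm above the table), both let go (((y of roller_a in the frame of plate between 0.135 and 0.165 m and y of roller_b in the frame of plate between -0.165 and -0.135 m and z of each of roller_a, roller_b in the frame of plate below 0.047 m and linear speed of each of roller_a, roller_b below 0.02 m/s) or (y of roller_b in the frame of plate between 0.135 and 0.165 m and y of roller_a in the frame of plate between -0.165 and -0.135 m and z of each of roller_a, roller_b in the frame of plate below 0.047 m and linear speed of each of roller_a, roller_b below 0.02 m/s))); the robot touches nothing.
It fails at once if a roller is pushed or squeezed with more than 25 N (contact force between the fingers and roller_a above 25 N or contact force between the fingers and roller_b above 25 N).
It fails at once if a roller is lifted off the plate (z of any of roller_a, roller_b in the frame of plate above 0.075 m).
It fails at once if the wrench, can or carton is moved by more than 15 mm (distance of any of wrench, can, carton from where it was at the start of the episode above 0.015 m).
It also fails if it takes over 69 s, if anything falls off the work surface, if the arm or the gripper's body presses on something with over 40 N, if the wrist force passes 120 N, or if a joint passes its speed limit or range.

### The arm

A 6-joint arm with a two-finger parallel gripper is mounted at the origin on the work surface. World frame = base frame: x ahead of the robot, y to its left, z up, the work surface at z = 0. Lengths are in m, angles in degrees, forces in N, time in s.
With the tool pointing down it reaches from about 0.325 to 0.775 m from the base axis. Payload 5.5 kg.
Tool frame: the origin (TCP) lies at the centre of the arm's flange, where the gripper is bolted on; the fingertips stand 182 mm ahead of it and the grasp point (between the pads) lies 163 mm ahead of it; z points along the fingers, y is the line along which they close (so a half turn about z gives the same grasp; the last joint's range is limited). The gripper opens to 88 mm and grips with 3 to 60 N. Pads are 20 mm wide; open, the fingers measure 115 mm over their backs; the gripper's body (75 mm by 178 mm) begins 61 mm behind the grasp point.
Start: joints at [71.236, 5.22, 70.514, -0, 104.267, -3.249], TCP at [0.161, 0.578, 0.405] pointing down, gripper open.
Joint ranges: [-164.24, 164.24], [-49.07, 125.15], [9.68, 141.18], [-86.29, 266.29], [3.28, 154.24], [-151.56, 151.56]. Speed limits (degrees/s): [147.25, 147.25, 172.46, 180, 180, 180].

### API

Orientations are given as [roll, pitch, yaw] about the fixed x, y, z axes, in that order (R = Rz(yaw) Ry(pitch) Rx(roll)).
In Python, from station import r gives the robot as it stands. The module is installed in compiled form; this text tells all that it offers. Calls block until the motion is done:
- r.reach(position, orientation): joint-space move of the TCP to a pose.
- r.servo_line(position, rotation=None, speed=0.15): straight line of the TCP; rotation=None keeps the orientation; speed is the mean speed in m/s.
- r.move_joints(angles): joint-space move.
- r.let_go() and r.grab(squeeze=None): open the fingers fully, or close them until they stop; squeeze is the grip in N (None keeps the last).
- r.wait(seconds).
- r.inverse_kinematics(position, orientation): joint angles nearest the present ones, or None.
- r.sense(): the state.
- r.snapshot(name): name is "scene" or "top"; returns a dict with "frame" (480x640x3 uint8, red, green, blue), "fx", "fy", "cx", "cy" (pixels), "R" (3x3) and "t" (3): a world point X has camera coordinates R X + t. Camera axes: x right, y down, z forward; pixel columns grow to the right and rows downward; lengths in m; the calibration is good to about 2 mm. A picture is of the moment at which its call begins. There is no depth.
A pose or a line that the arm cannot do raises r.IKError and nothing moves.
- r.hand_in(): hands the job in; it is judged then, once.
The state is a dict: "clock": time; "joints": joint angles; "joint_vel": joint speeds; "joint_torque": joint torques, N m; "tcp_pos": TCP position; "orientation": TCP orientation; "contact_force": force on the tool from outside, world axes, zero at the start; "torque": the same for the moment, N m; "opening": finger opening in m; "gripper_force": force on a finger pad.
Only numpy, scipy, OpenCV 4.12 (cv2) and the standard library are available. Lean on these libraries where they do the work, as an engineer would, in place of code of your own. Each camera call takes 0.05 s, during which the arm holds its last target. There are 200 camera calls.

## Working session

There is one attempt and no reset: what is moved stays moved. The work goes in short steps, each a Python script; the robot and the scene stay as the last script left them, time stands still between calls to the robot, and variables do not carry over. Pictures are saved under pics/ and viewed, at most 10 in all, crops included, and the job is handed in when it is done.

```bash
mkdir -p pics
python3 - <<'E'
from station import r
import cv2,numpy as np,pickle
for n in("scene","top"):
    s=r.snapshot(n);cv2.imwrite(f"pics/{n}0.png",s["frame"][:,:,::-1]);pickle.dump(s,open(f"{n}0.pkl","wb"))
    print(n,s["fx"],s["cx"],s["cy"],np.round(s["R"],3).tolist(),s["t"], -np.array(s["R"]).T@s["t"])
print(r.sense())
E
```

```text
scene 495.6168474860362 309.96069316211396 232.3066048570321 [[-0.163, 0.987, 0.018], [0.585, 0.111, -0.803], [-0.794, -0.12, -0.596]] [ 0.09066099 -0.2787401   1.83505322] [1.63549276 0.16215499 0.86729752]
top 537.8335645071999 322.63314668667516 235.9647198792672 [[-0.018, -1.0, 0.008], [-0.994, 0.017, -0.107], [0.107, -0.01, -0.994]] [-0.01000451  0.57167778  1.46260926] [ 0.41146069 -0.00503484  1.51552505]
{'clock': 0.1, 'joints': array([ 7.12354484e+01,  5.25734514e+00,  7.05729462e+01, -7.84157359e-04,
        1.04267732e+02, -3.24788244e+00]), 'joint_vel': array([-0.00268986, -0.07729989, -0.32261855,  0.0908978 , -0.03335043,
        0.02787877]), 'joint_torque': array([ 2.16646113e-03, -4.47856772e+01, -4.07568955e+01,  6.99311751e-02,
        2.84185493e-02, -1.38327746e-04]), 'tcp_pos': array([0.16052223, 0.5781772 , 0.40365489]), 'orientation': array([-1.79902091e+02, -4.79450705e-03,  1.64483134e+02]), 'contact_force': array([ 0.50528982, -0.1681905 , -0.58165914]), 'torque': array([-0.01705797,  0.00808342, -0.0343412 ]), 'gripper_force': 0.0, 'opening': 0.08801062421340318}
```

View pics/top0.png

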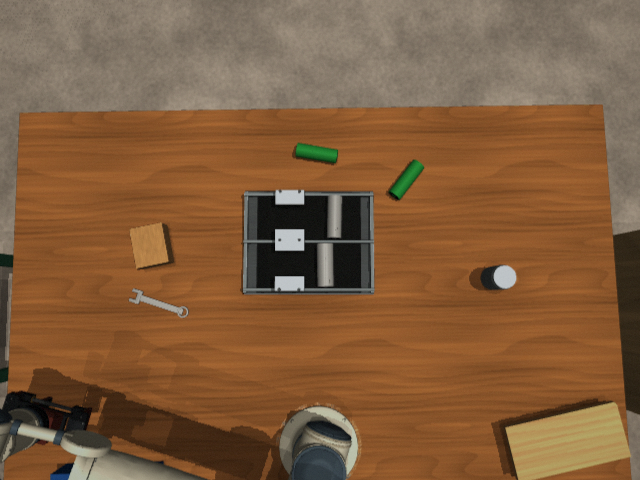

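View pics/scene0.png

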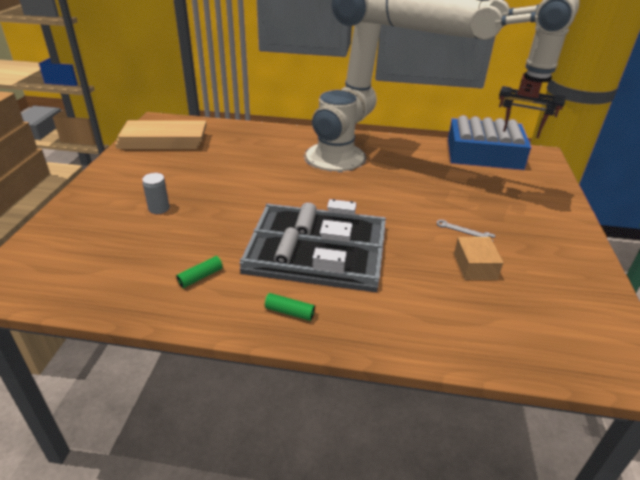

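The plate is at cols 243–375, rows 191–294 in the top view, with the gauge at cols 275–304, so plate +y points left. Candidate rollers:
- Grey cylinders on the plate at (335,216) and (325,265). These fit: they lie in the lanes, short of the gauge.
- Green cylinders at (316,153) and (407,180). These are look-alikes.
- Grey cylinders in the blue crate at scene (490,130). They are not on the plate.

I'll use the two on the plate. Next I measure them and confirm with a crop.

```bash
cat > h.py <<'E'
import numpy as np,cv2
def ray(s,uv,z):
    R=np.array(s["R"]);t=np.array(s["t"]);c=-R.T@t
    d=R.T@np.array([(uv[0]-s["cx"])/s["fx"],(uv[1]-s["cy"])/s["fy"],1.])
    return c+d*(z-c[2])/d[2]
def plate_mask(f):
    hsv=cv2.cvtColor(f,cv2.COLOR_RGB2HSV); m=(hsv[...,1]<70).astype(np.uint8)*255
    k=np.zeros_like(m);k[180:305,230:390]=m[180:305,230:390];return k
def rollers(s):
    "bright neutral blobs inside the plate, right of or between gauge plates: list of (centre uv, size, angle, area)"
    f=s["frame"];g=f.min(2).astype(int); hsv=cv2.cvtColor(f,cv2.COLOR_RGB2HSV)
    m=((g>95)&(hsv[...,1]<70)).astype(np.uint8)*255
    k=np.zeros_like(m);k[185:300,238:380]=m[185:300,238:380]
    k=cv2.morphologyEx(k,cv2.MORPH_OPEN,np.ones((7,7)))
    return [(cv2.minAreaRect(c),cv2.contourArea(c)) for c in cv2.findContours(k,0,1)[0] if cv2.contourArea(c)>100]
E
python3 - <<'E'
from h import *;import pickle
s=pickle.load(open("top0.pkl","rb"))
m=cv2.morphologyEx(plate_mask(s["frame"]),cv2.MORPH_OPEN,np.ones((3,3)))
c=max(cv2.findContours(m,0,1)[0],key=cv2.contourArea);
b=cv2.boxPoints(cv2.minAreaRect(cv2.convexHull(c)));print(b)
P=np.array([ray(s,p,0.038) for p in b]);print(P.round(4),P.mean(0),[np.linalg.norm(P[i]-P[i-1]) for i in range(4)])
for q,a in rollers(s):print(q,a,ray(s,q[0],.055).round(4))
f=s["frame"][:,:,::-1].copy();cv2.polylines(f,[b.astype(int)],True,(0,0,255),1)
cv2.imwrite("pics/crop.png",cv2.resize(f[180:305,230:390],None,fx=5,fy=4.8,interpolation=2))
g=s["frame"].min(2);print(g[216,255:390:1],g[265,310:345],g[191:296,260])
E
```

```text
[[243. 190.]
 [373. 190.]
 [373. 293.]
 [243. 293.]]
[[ 0.7032  0.1996  0.038 ]
 [ 0.6973 -0.1628  0.038 ]
 [ 0.4115 -0.1548  0.038 ]
 [ 0.4178  0.2002  0.038 ]] [0.55743558 0.02054451 0.038     ] [np.float64(0.2853454213088643), np.float64(0.36241081917637286), np.float64(0.2858941662374736), np.float64(0.3550100406865503)]
((289.0, 283.0), (14.0, 28.0), 90.0) 364.0 [0.4424 0.0735 0.055 ]
((325.5, 264.0), (42.0, 13.0), 90.0) 520.0 [ 0.4921 -0.0262  0.055 ]
((289.0, 239.5), (21.0, 28.0), 90.0) 554.0 [0.5607 0.0722 0.055 ]
((334.5, 215.0), (42.0, 11.0), 90.0) 432.5 [ 0.6261 -0.0533  0.055 ]
((289.0, 197.0), (14.0, 28.0), 90.0) 364.0 [0.6782 0.0709 0.055 ]
[ 66  69  35  16  16  13  18  16  14  16  15  10  13  19  20  12  19  15
  15  20  19  14  17  21   8  16  14  14  15  11  15  18  21  15  19  15
  15  14  16  16  15  18  16  14  19  15  13  16  16  14  16  14  14  17
  15  17  14  18  18  14  16  16  14  15  17  17  15  16  16  19  14  11
  36  72  94 109 121 133 146 161 158 149 142 133 127 109  71  18  19  19
  19  16  16  20  21  17  11  15  14  13  15  13  19  17  16  37  64  69
  66  67  70  68  71  42  34 128 121 120  84  51  46  46  44  47  43  44
  45  42  46  48  45  46  44  47  46] [ 15  18  18  17   9   7   9  52  82  98 111 124 137 151 164 155 165 158
 147 139 133 118 101  43  16  16  19  18  15  16  18  14  17  17  13] [ 53  82 113 129  90  25  15  15  15  16  19   9  14  17  13  15  17  15
  19  16  14  17  15  13  18  13  17  17  14  16  14  13  15  14  17  15
  12  15  20  14  14  17  16  16  13  12  17  17  38  97 128  89  25  13
  16  13  14  16  13  15  17  16  14  18  17  17  15  17  15  16  18  18
  16  16  17  18  13  13  18  16  15  20  18  18  17  14  16  15  14  14
  13  17   9  12  15  15  19  94 125 104  51  41  81  73  41]
```

View pics/crop.png

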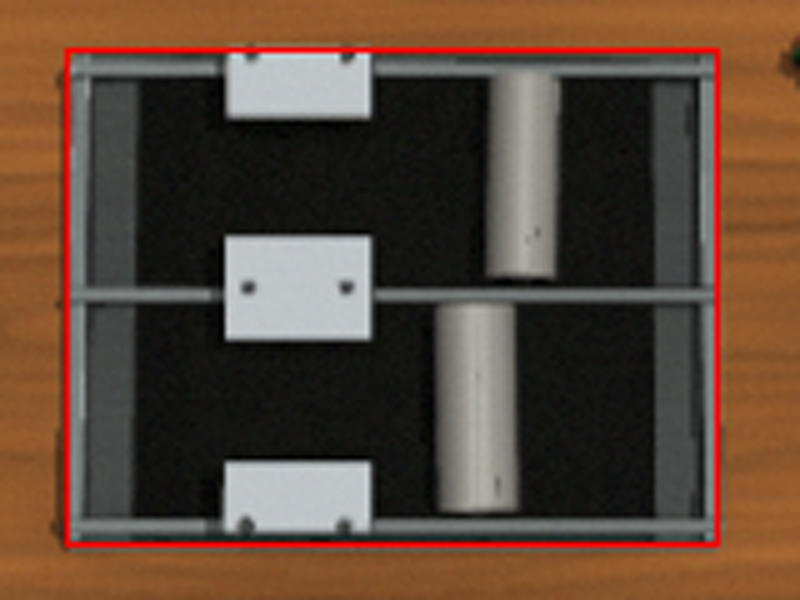

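The crop confirms the two grey rollers, at rows 196–237 (far lane) and 243–286 (near lane), both right of the gauge. Plate centre is about (0.557, 0.020), yaw −1°, and the gauge at y≈+50 mm checks out. The near roller looks wider (16 px against 14.5), so it may be the oval one, but the push test decides. I'll test the far lane first.

```bash
cat >> h.py <<'E'
from station import r
O=np.array([.557,.0203]);A=np.radians(-1.0);YAW=None
Rm=np.array([[np.cos(A),-np.sin(A)],[np.sin(A),np.cos(A)]])
LOW=.226;HIGH=.33
def W(x,y,z): return np.append(O+Rm@np.array([x,y]),z)
def Y(): return (Rm.T@(r.sense()["tcp_pos"][:2]-O))[1]
def F(b): # force along plate +y on the tool
    return float((Rm.T@(r.sense()["contact_force"]-b)[:2])[1])
def push(x,y1,b,step=.003,speed=.05,lim=4.,z=LOW):
    y=Y();d=np.sign(y1-y);log=[]
    while d*(y1-y)>1e-4:
        y=y+d*min(step,abs(y1-y));r.servo_line(W(x,y,z),speed=speed)
        f=-d*F(b);log.append((round(y*1000),round(f,1)))
        if f>lim: 
            print("STOP",log[-1]);break
    print(log,round(r.sense()["clock"],2));return y,log[-1][1]
E
python3 - <<'E'
from h import *
best=None
for yaw in(-1,179):
    for x in (-.066,.066):
        q=r.inverse_kinematics(W(x,-.07,HIGH),[180,0,yaw]);print(yaw,x,None if q is None else np.round(q,1))
q=r.inverse_kinematics(W(.066,-.073,HIGH),[180,0,179])
if q is None: raise SystemExit
r.reach(W(.066,-.073,HIGH),[180,0,179]);print(r.sense()["clock"],r.sense()["contact_force"])
r.servo_line(W(.066,-.073,LOW),speed=.12);s=r.sense()
print(s["clock"],s["tcp_pos"],W(.066,-.073,LOW),s["contact_force"],s["orientation"])
b=s["contact_force"];np.save("b.npy",b)
push(.066,-.035,b)
E
```

```text
-1 -0.066 [ -9.6 -11.7  94.3  -0.   97.3  81.4]
-1 0.066 [-7.8  8.8 74.2 -0.  97.  83.2]
179 -0.066 [ -9.6 -11.7  94.3   0.   97.3 -98.6]
179 0.066 [ -7.8   8.8  74.2   0.   97.  -96.8]
2.8667 [-0.02671207  1.02116849 -0.16898885]
3.8833 [ 0.62202568 -0.05386337  0.22716121] [ 0.62171592 -0.05384074  0.226     ] [ 0.74225421 -0.20747486 -0.88211344] [-1.79988437e+02  1.01788354e-01  1.78999795e+02]
[(-70, np.float64(-0.2)), (-67, np.float64(-0.5)), (-64, np.float64(0.1)), (-61, np.float64(0.6)), (-58, np.float64(0.3)), (-55, np.float64(0.0)), (-52, np.float64(-1.1)), (-49, np.float64(0.4)), (-46, np.float64(0.2)), (-43, np.float64(-0.2)), (-40, np.float64(-0.8)), (-37, np.float64(-0.7)), (-35, np.float64(-0.4))] 7.13
```

Run:
```python
from h import *
b=np.load("b.npy")
y,f=push(.066,.005,b,step=.008,speed=.06)
y,f=push(.066,.06,b,step=.003,speed=.05)
s=r.snapshot("top");print([(np.round(q[0],1),ray(s,q[0],.055).round(3)) for q,a in rollers(s)])
cv2.imwrite("pics/t1.png",cv2.resize(s["frame"][170:315,210:400,::-1],None,fx=4,fy=4))
```

```text
[(-27, np.float64(-1.4)), (-19, np.float64(0.4)), (-11, np.float64(0.1)), (-3, np.float64(-0.5)), (5, np.float64(0.1))] 8.55
[(8, np.float64(0.0)), (11, np.float64(-0.5)), (14, np.float64(0.1)), (17, np.float64(-0.9)), (20, np.float64(0.1)), (23, np.float64(-0.2)), (26, np.float64(-0.2)), (29, np.float64(-0.3)), (32, np.float64(-0.4)), (35, np.float64(0.2)), (38, np.float64(-0.2)), (41, np.float64(-0.2)), (44, np.float64(-0.4)), (47, np.float64(-0.6)), (50, np.float64(-0.3)), (53, np.float64(-0.4)), (56, np.float64(-0.4)), (59, np.float64(-1.0)), (60, np.float64(0.5))] 13.3
[(array([255.5, 273.5]), array([0.47 , 0.164, 0.055])), (array([286. , 277.4]), array([0.458, 0.081, 0.055])), (array([326., 264.]), array([ 0.492, -0.028,  0.055])), (array([254.6, 234.5]), array([0.576, 0.166, 0.055])), (array([291.5, 233.5]), array([0.577, 0.065, 0.055])), (array([300.1, 195.5]), array([0.682, 0.04 , 0.055])), (array([275. , 197.5]), array([0.677, 0.109, 0.055])), (array([249.8, 196.5]), array([0.681, 0.179, 0.055]))]
```

View pics/t1.png

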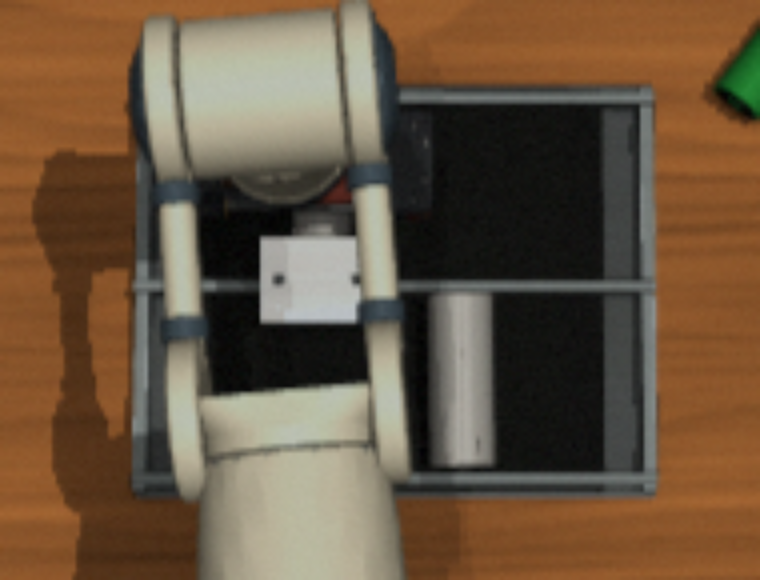

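The far roller shows at crop (320,225), well under the gauge, with no force so far, so it is rolling through freely. I'll push on.

Run:
```python
from h import *
b=np.load("b.npy")
y,f=push(.066,.115,b,step=.004,speed=.06)
if f<4: y,f=push(.066,.152,b,step=.005,speed=.06)
s=r.snapshot("scene")
cv2.imwrite("pics/s1.png",cv2.resize(s["frame"][180:310,220:420,::-1],None,fx=4,fy=4))
```

```text
[(64, np.float64(0.3)), (68, np.float64(-0.8)), (72, np.float64(-0.5)), (76, np.float64(-0.3)), (80, np.float64(-0.4)), (84, np.float64(-0.5)), (88, np.float64(-0.2)), (92, np.float64(-0.3)), (96, np.float64(-0.3)), (100, np.float64(-0.3)), (104, np.float64(-0.5)), (108, np.float64(-0.2)), (112, np.float64(-0.6)), (115, np.float64(0.3))] 16.85
[(120, np.float64(0.0)), (125, np.float64(-0.7)), (130, np.float64(0.0)), (135, np.float64(-0.4)), (140, np.float64(0.2)), (145, np.float64(0.7)), (150, np.float64(-0.4)), (152, np.float64(-0.2))] 18.85
```

View pics/s1.png

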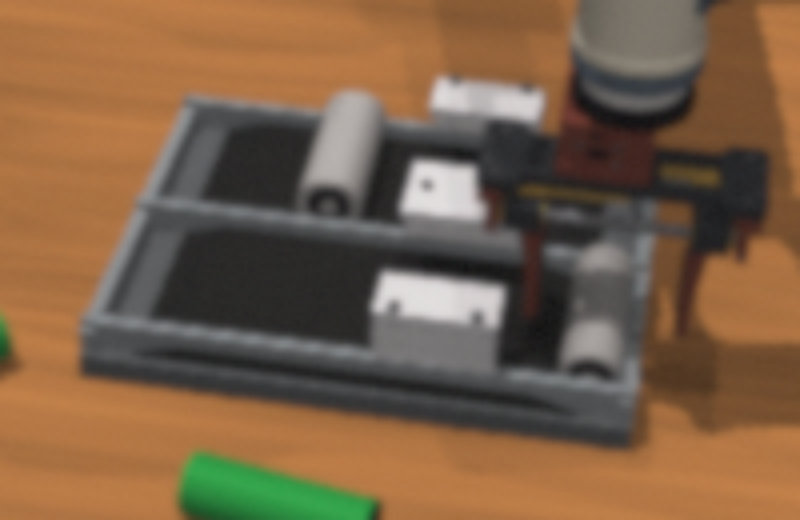

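The far roller now lies in the far pocket, at crop (598,310), so it is the true one. Next is the near roller, expected to be oval.

Run:
```python
from h import *
r.servo_line(W(.066,Y(),.31),speed=.2)
r.reach(W(-.066,-.047,.31),[180,0,179])
r.servo_line(W(-.066,-.047,LOW),speed=.12)
s=r.sense();b=s["contact_force"];np.save("b.npy",b);print(s["clock"],b)
y,f=push(-.066,.005,b,step=.004,speed=.06,lim=3)
if f<3: y,f=push(-.066,.04,b,step=.0015,speed=.04,lim=3)
for i in range(3):
    r.wait(.1);print(F(b),Y())
```

```text
21.2667 [ 0.0898396  -0.07138529  0.3721306 ]
[(-43, np.float64(0.3)), (-39, np.float64(-0.4)), (-35, np.float64(0.2)), (-31, np.float64(-0.4)), (-27, np.float64(0.7)), (-23, np.float64(0.1)), (-19, np.float64(2.1)), (-15, np.float64(-0.1)), (-11, np.float64(0.4)), (-7, np.float64(0.8)), (-3, np.float64(1.2)), (1, np.float64(-0.5)), (5, np.float64(-0.1))] 24.52
STOP (23, np.float64(4.9))
[(7, np.float64(0.4)), (8, np.float64(-0.3)), (10, np.float64(0.4)), (11, np.float64(0.2)), (13, np.float64(0.8)), (14, np.float64(0.6)), (16, np.float64(0.4)), (17, np.float64(-0.0)), (19, np.float64(0.0)), (20, np.float64(-0.1)), (22, np.float64(-0.1)), (23, np.float64(4.9))] 27.52
-5.034486333203676 0.02250136752533749
-5.010885241565205 0.022510039870070515
-5.045069022127548 0.022480076058365446
```

A steady 5.0 N for 0.3 s with the roller at y≈0 means it binds at the gauge mouth, so this is the oval one. I'll roll it back with the other finger.

Run:
```python
from h import *
b=np.load("b.npy")
y,f=push(-.066,-.015,b,step=.019,speed=.1,lim=8)
if f<8:y,f=push(-.066,-.04,b,step=.003,speed=.05,lim=8)
if f<8:y,f=push(-.066,-.152,b,step=.005,speed=.06,lim=8)
s=r.snapshot("scene")
cv2.imwrite("pics/s2.png",cv2.resize(s["frame"][180:310,220:420,::-1],None,fx=4,fy=4))
```

```text
[(3, np.float64(-0.0)), (-15, np.float64(0.2))] 28.5
[(-18, np.float64(0.3)), (-21, np.float64(-0.2)), (-24, np.float64(0.2)), (-27, np.float64(0.4)), (-30, np.float64(-0.2)), (-33, np.float64(0.4)), (-36, np.float64(-0.6)), (-39, np.float64(0.1)), (-40, np.float64(0.6))] 30.75
[(-45, np.float64(0.2)), (-50, np.float64(-1.0)), (-55, np.float64(1.0)), (-60, np.float64(0.5)), (-65, np.float64(0.2)), (-70, np.float64(1.1)), (-75, np.float64(3.2)), (-80, np.float64(0.2)), (-85, np.float64(0.6)), (-90, np.float64(0.5)), (-95, np.float64(-0.6)), (-100, np.float64(0.2)), (-105, np.float64(0.5)), (-110, np.float64(0.8)), (-115, np.float64(0.4)), (-120, np.float64(-4.3)), (-125, np.float64(-2.9)), (-130, np.float64(0.4)), (-135, np.float64(-0.3)), (-140, np.float64(-0.6)), (-145, np.float64(0.3)), (-150, np.float64(-1.0)), (-152, np.float64(-0.3))] 36.5
```

View pics/s2.png

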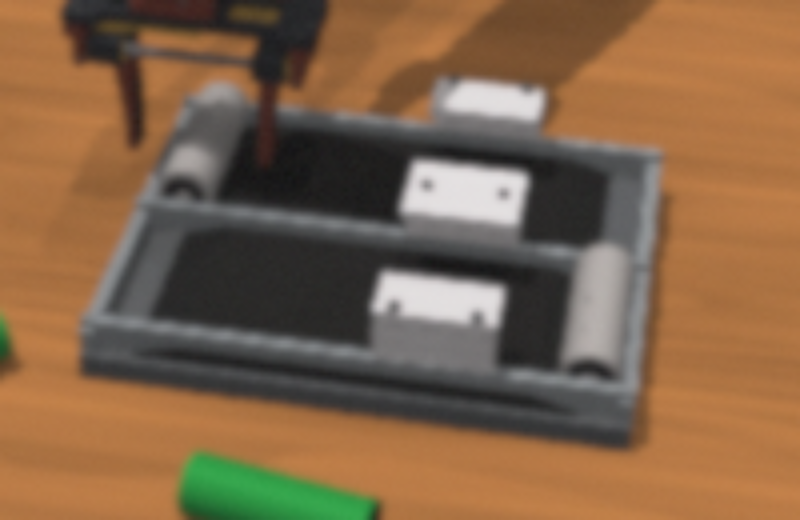

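The oval roller is in the reject pocket at crop (205,140), and the true one is in the far pocket at (598,310). I'll retract, move the arm clear and check from the top view.

Run:
```python
from h import *
r.servo_line(W(-.066,Y(),.33),speed=.15)
q=r.sense()["joints"].copy();q[0]+=70;r.move_joints(q);r.wait(.5)
for i in range(2):
    s=r.snapshot("top");print([(np.round(q[0],1),np.round(q[1],0),(Rm.T@(ray(s,q[0],.045)[:2]-O)).round(4)) for q,a in rollers(s)]);r.wait(.3)
cv2.imwrite("pics/t2.png",cv2.resize(s["frame"][170:315,210:400,::-1],None,fx=4,fy=4))
print(r.sense()["clock"],r.sense()["tcp_pos"])
```

```text
[(array([289., 283.]), array([14., 28.]), array([-0.1153,  0.0517])), (array([362.5, 264. ]), array([42., 11.]), array([-0.0635, -0.149 ])), (array([289. , 239.5]), array([21., 28.]), array([0.0038, 0.0525])), (array([254.5, 214.5]), array([43., 11.]), array([0.0731, 0.1481])), (array([289., 197.]), array([14., 28.]), array([0.1221, 0.0532]))]
[(array([289., 283.]), array([14., 28.]), array([-0.1153,  0.0517])), (array([362.5, 264. ]), array([42., 11.]), array([-0.0635, -0.149 ])), (array([289. , 239.5]), array([21., 28.]), array([0.0038, 0.0525])), (array([254.5, 214.5]), array([43., 11.]), array([0.0731, 0.1481])), (array([289., 197.]), array([14., 28.]), array([0.1221, 0.0532]))]
40.675 [0.28956299 0.41417467 0.32885713]
```

View pics/t2.png

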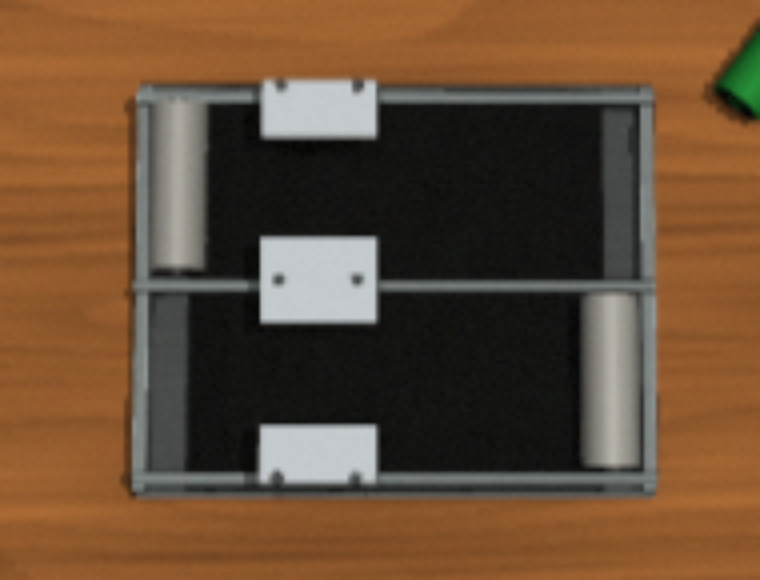

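Both rollers are at rest in their pockets, at y = +148 and −149 mm, at crop (180,185) and (610,380). The arm is clear, so I'm handing in.

```bash
python3 -c "
from station import r
print(r.hand_in())"
```

```text
the job is handed in; nothing more can be done
None
```

The job is handed in: the true roller (far lane) passed the gauge into the far pocket, and the oval one (near lane) bound at about 5 N and was rolled back into the reject pocket, with the arm clear at about 41 s; no verdict was returned.

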